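# Twist a tapered arbor out of its seat and hang it in the rack stand

### The arm

A 6-joint arm with a two-finger parallel gripper is mounted at the origin on the work surface. World frame = base frame: x ahead of the robot, y to its left, z up, the work surface at z = 0. Lengths are in m, angles in rad, forces in N, time in s.
With the tool pointing down it reaches from about 0.375 to 0.975 m from the base axis. Payload 3.8 kg.
Tool frame: the origin (TCP) lies midway between the tips of the shut fingers; the grasp point (between the pads) lies 19 mm behind it; x points along the fingers, z is the direction in which the jaws open and shut, and the axes are right-handed (so a half turn about x gives the same grasp; the last joint's range is limited). The gripper opens to 85 mm and grips with 20 to 120 N. Pads are 22 mm wide; open, the fingers measure 114 mm over their backs; the gripper's body (76 mm by 85 mm) begins 54 mm behind the grasp point. The pads swing forward as they close: fully open they stand 13 mm farther back than shut.
Start: joints at [1.255, 0.264, 1.604, -0, 1.274, -0.037], TCP at [0.186, 0.649, 0.231] pointing down, gripper open.
Joint ranges: [-2.63, 2.63], [-0.94, 2.18], [0.31, 2.57], [-1.31, 4.45], [0, 2.66], [-2.55, 2.55]. Speed limits (rad/s): [2.57, 2.57, 3.14, 3.14, 3.14, 3.14].

### API

Orientations are given as a rotation vector (axis times angle).
In Python, from workcell import * gives the robot as it stands. The module is installed in compiled form; this text tells all that it offers.
- The arm moves only by the tool carry_out, never from a script. Its arguments are lists of equal length, an entry for each row: "offset": the shift along the tool's x, y, z in cm, a list of three; "delta_rot": the turn, a rotation vector about the tool's x, y, z in degrees, a list of three. A call has exactly 5 rows; each row shifts and turns the commanded pose from where the row before left it, along the tool's axes as they then stand; what a row does not reach is not made up. A row lasts 1/12 s, in which the tool goes at most 41.7 mm and 7.16 degrees, less where a joint would pass 70% of its speed; a pose out of reach is approached as far as the arm can. A call is refused whole if a number of a shift passes 4.17 or a number of a turn 7.16, either way. A call with a gripper value outside its range is refused whole. "fingers" is the opening, from -1 (shut) to 1 (fully open), set as the call begins (left out, the last holds). The fingers move at their own pace and stop on an object; "newtons" is the grip in N (left out, the last holds). Time passes only in rows, so rows that do not move let the fingers close, or fill a call up. It gives the time, the measured TCP pose, the force and the opening at its end, in the units of the state.
- read_state(): the state, without advancing time (a new reading comes with each control period).
- read_camera(name): name is "scene" or "top"; returns (picture, depth): 400x640x3 uint8, red, green, blue; 400x640 float32, m along the optical axis (not along the pixel's ray), 0 where there is no reading.
- get_calibration(name): a dict with "fx", "fy", "cx", "cy" (pixels), "R" (3x3) and "t" (3): a world point X has camera coordinates R X + t. Camera axes: x right, y down, z forward; pixel columns grow to the right and rows downward; lengths in m; the calibration is good to about 2 mm. A picture is of the moment at which its call begins. get_calibration takes no time and is no camera call.
- finish_job(): hands the job in, once; it reports no verdict.
The state is a dict: "time": time; "q": joint angles; "joint_vel": joint speeds; "joint_torque": joint torques, N m; "tool_pos": TCP position; "tcp_rot": TCP orientation; "wrist_force": force on the tool from outside, world axes, zero at the start; "torque": the same for the moment, N m; "width": opening from 0.0 (shut) to 1.0 (fully open).
Only numpy, scipy, OpenCV 4.12 (cv2) and the standard library are available. Lean on these libraries where they do the work, as an engineer would, in place of code of your own. Each camera call takes 0.05 s, during which the arm holds its last target. There are 200 camera calls.

### The job

Take the red-banded arbor out of its taper seat: twist it anticlockwise (seen from above), for instance by pushing its cross bar round, until its lugs are clear of the claws, then pull it straight up. Lower it gently into the empty slotted stand so that it hangs upright by its collar on the two rails with its bar pointing out over the stand's open front, and let go. Leave the blue and green arbors and everything else on the bench where they are.

Things in the scene. Friction and masses are not known exactly. Their poses are not given: they have to be found in the camera images.
- red_grip (a point): RED-banded tapered arbor, the one to take out (0.3 to 0.65 kg). Point on its axis, half-way up the bare round head, 28 mm in diameter, 38 mm below to 20 mm above this point; under it a red band 39 mm in diameter, 12 mm high, then the dark collar. z: the arbor's axis, up; -x: along its cross bar.
- red_collar (a point): Centre of the red collar's underside, 60 mm below red_grip, same axes. Collar 56 mm in diameter, 10 mm thick; two lugs (14 mm wide, 8 mm thick) stick out along +y and -y to 38 mm from the axis. Below it the taper shank: 70 mm long, 30 mm in diameter at the collar, 21 mm at its end.
- red_bar (a point): On the red arbor's cross bar: a round level bar, 8 mm in diameter, on the arbor's -x side only, 30 mm above the collar's underside, ending in a 13 mm ball 95 mm from the axis. This point is on its centre line 75 mm from the axis, a good place to push; a few newtons sideways turn it.
- seat_a_seat (a point): Centre of the mouth of the red arbor's fixed taper seat: grey column 100 mm tall, 110 mm square base, 96 mm flange on top, on which the collar rests. Two claws (47 mm out, 24 mm wide, 19 mm high) at its +y and -y hook over the lugs. Axes z up, x as the arbor's when locked (as found).
- seat_b_seat (a point): Mouth of the other taper seat, same as seat_a_seat; it holds the blue arbor. How a seat lets go: sprung shoes grip the taper, so the arbor drags when turned (0.1 to 0.25 N m) and, once its lugs are clear, takes up to about 20 N to pull over the first 10 mm, then comes freely. Bore play 1.5 mm.
- blue_grip (a point): BLUE-banded arbor, same shape, size and point as red_grip, locked in seat_b. To be left as it is.
- stand_empty_slot (a point): EMPTY fixed slotted stand: two black rails along x, 100 mm long, 20 mm wide, 12 mm thick, tops 100 mm above the table, 37 mm gap between them, open above. Point: middle of the gap at the rails' top. Open front: -x. At the +x end (36 to 50 mm) an upright closes the space below the gap. z up.
- green_grip (a point): GREEN-banded arbor, same shape, size and point as red_grip, hanging by its collar in the other slotted stand (same as the empty one, its middle within 10 mm of this arbor's axis). To be left as it is.
- red: The whole red arbor; origin and axes as red_collar. It cannot be pulled up or turned clockwise as found. Turned anticlockwise (from above) its lugs come clear of the claws after about 35 degrees and stay clear to about 120; 45 is a good amount.
- oil_can: Yellow can standing on the table, 48 mm in diameter, 150 mm tall; origin at the centre of its foot. A bystander: leave it.
- wrench: Steel wrench lying flat, 170 mm long along its x axis; origin about its middle, at the table. A bystander: leave it.
- carton: Cardboard box 70 x 90 x 60 mm high; origin at the centre of its underside. A bystander: leave it.
- driver: Black-handled screwdriver lying flat, 190 mm long along its x axis; origin about its middle, at the table. A bystander: leave it.
- cup: Steel cup, 68 mm in diameter, 70 mm tall; origin at the centre of its foot. A bystander: leave it.
- flange: Brass stepped disc, 64 mm in diameter, 30 mm high; origin at the centre of its underside. A bystander: leave it.
Things that resemble listed ones, but are neither listed nor needed, are in the scene too. Leave any pink look-alike of the red alone. Leave any orange look-alike of the part that bears seat_a_seat alone.

How it is judged:
By the outcome, as a careful person would: the job done as asked, in the order asked, and still so for the second after the job is handed in, with the robot touching nothing.
It also fails if it takes over 58 s, if anything falls off the work surface, if the arm or the gripper's body presses on something with over 40 N, if the wrist force passes 120 N, or if a joint passes its speed limit or range.

## Working session

There is one attempt and no reset: what is moved stays moved. The work goes in short steps, Python scripts to look and compute and a tool call to move; the robot and the scene stay as the last step left them, time stands still between calls to the robot, and variables do not carry over. Pictures are saved under pics/ and viewed, about 8 in all and at most 12, crops included, and the job is handed in when it is done.

Besides the shell and the picture viewer there is one more tool, called after "Request:" by a JSON object that holds its "op" and its "data", one argument or row to a line. carry_out: Moves the arm, as the interface text tells. Its arguments: {"type":"object","properties":{"offset":{"type":"array"},"delta_rot":{"type":"array"},"fingers":{"type":"number"},"newtons":{"type":"number"}},"required":["offset","delta_rot"]}

```bash
mkdir -p pics
cat > h.py <<'E'
from workcell import *
import numpy as np, cv2
def snap(n,f):
    p,d=read_camera(n); np.save(f'pics/{f}_d.npy',d); cv2.imwrite(f'pics/{f}.png',p[:,:,::-1]); return p,d
def world(n,d,u,v):
    c=get_calibration(n); z=d[int(v),int(u)]
    X=np.array([(u-c['cx'])/c['fx']*z,(v-c['cy'])/c['fy']*z,z]); return np.array(c['R']).T@(X-np.array(c['t']))
def ray(n,u,v,zw):
    c=get_calibration(n); R=np.array(c['R']); o=-R.T@np.array(c['t'])
    r=R.T@np.array([(u-c['cx'])/c['fx'],(v-c['cy'])/c['fy'],1]); return o+r*(zw-o[2])/r[2]
def crop(f,x0,y0,x1,y1,s,o):
    i=cv2.imread(f'pics/{f}.png')[y0:y1,x0:x1]; cv2.imwrite(f'pics/{o}.png',cv2.resize(i,None,fx=s,fy=s,interpolation=cv2.INTER_CUBIC))
E
python3 - <<'E'
from h import *
print(read_state())
for n in('scene','top'):
    snap(n,n+'0'); c=get_calibration(n); print(n,c)
a=cv2.imread('pics/scene0.png');b=cv2.imread('pics/top0.png')
E
```

```text
{'time': 0.0, 'q': array([ 1.25513235e+00,  2.64761777e-01,  1.60537583e+00,  9.06608534e-06,
        1.27369455e+00, -3.69300853e-02]), 'joint_vel': array([ 0.00124403, -0.00159354, -0.00127306,  0.0011716 , -0.0010412 ,
        0.00056499]), 'joint_torque': array([ 1.06504041e-03, -5.15090668e+01, -3.67326236e+01,  1.11600655e-04,
        1.23675191e-02, -1.06331660e-05]), 'tool_pos': array([0.18551018, 0.64824837, 0.22995522]), 'tcp_rot': array([-1.00278476,  1.3301523 ,  1.0006646 ]), 'wrist_force': array([ 0.47928665,  0.06722372, -0.64065378]), 'torque': array([ 0.00274254, -0.00320281, -0.03689553]), 'width': 1.0061750964881875}
scene {'fx': 380.88443799543626, 'fy': 380.88443799543626, 'cx': 319.58006121271507, 'cy': 191.91548706628566, 'R': array([[ 0.21009279,  0.97762633,  0.01038174],
       [ 0.51388775, -0.10138892, -0.85184486],
       [-0.83173337,  0.18430151, -0.52369127]]), 't': array([-0.10025847, -0.18366428,  1.56775413])}
top {'fx': 361.41280946954396, 'fy': 361.41280946954396, 'cx': 321.5919601010597, 'cy': 202.61138207144495, 'R': array([[ 0.02289728, -0.99971963, -0.00603204],
       [-0.99797941, -0.02249889, -0.05942137],
       [ 0.059269  ,  0.00738044, -0.99821476]]), 't': array([-0.01903316,  0.54115102,  1.10967774])}
```

View pics/top0.png

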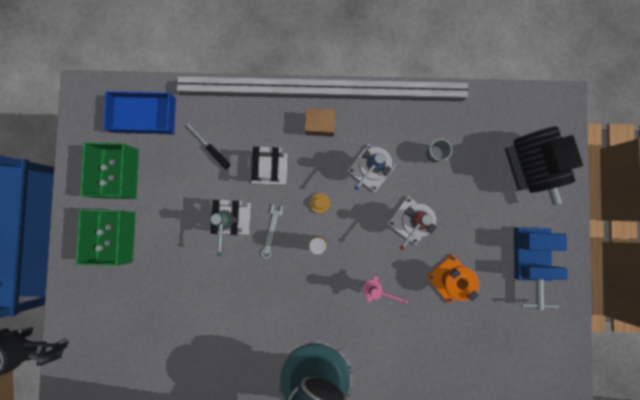

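View pics/scene0.png

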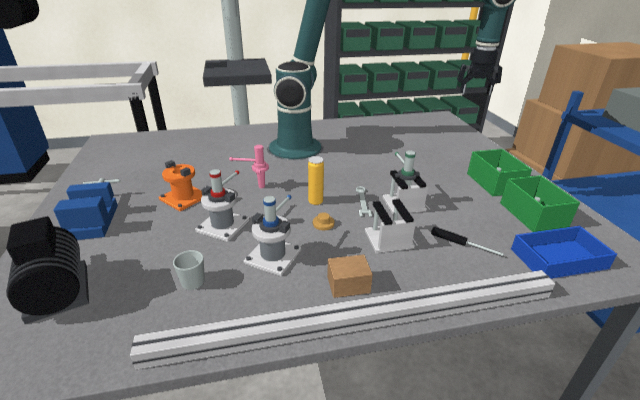

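Candidates for red: top (423,220), a grey seat with a red band, and (373,289), which is pink and has no seat, so it is the look-alike. The orange seat at (455,280) is also a decoy. The empty stand is at (268,165) and the green one hangs at (222,218). I'll confirm in one enlarged crop.

Run:
```python
from h import *
a=cv2.imread('pics/top0.png')
f=lambda i,s:cv2.resize(i,None,fx=s,fy=s,interpolation=cv2.INTER_CUBIC)
A=f(a[185:255,380:450],5.5); B=f(a[135:205,235:305],5.5)
s=cv2.imread('pics/scene0.png'); C=f(s[160:240,190:250],2.6); D=f(s[180:260,355:425],2.6)
o=np.zeros((600,780,3),np.uint8); o[:385,:385]=A;o[:385,390:775]=B;o[387:387+C.shape[0],:C.shape[1]]=C;o[387:387+D.shape[0],390:390+D.shape[1]]=D
cv2.imwrite('pics/c1.png',o)
d=np.load('pics/top0_d.npy')
for u,v in [(425,219),(423,220),(405,246),(410,236),(415,230),(262,165),(275,165),(268,165),(280,180)]: print(u,v,world('top',d,u,v).round(4))
```

```text
425 219 [ 0.4944 -0.2827  0.1802]
423 220 [ 0.4917 -0.2781  0.1777]
405 246 [ 0.4122 -0.2707  0.001 ]
410 236 [ 0.4474 -0.2541  0.1353]
415 230 [ 0.4643 -0.2683  0.1332]
262 165 [0.6557 0.1832 0.0144]
275 165 [0.643  0.1306 0.0982]
268 165 [0.6561 0.1643 0.0144]
280 180 [0.6096 0.1253 0.0136]
```

View pics/c1.png

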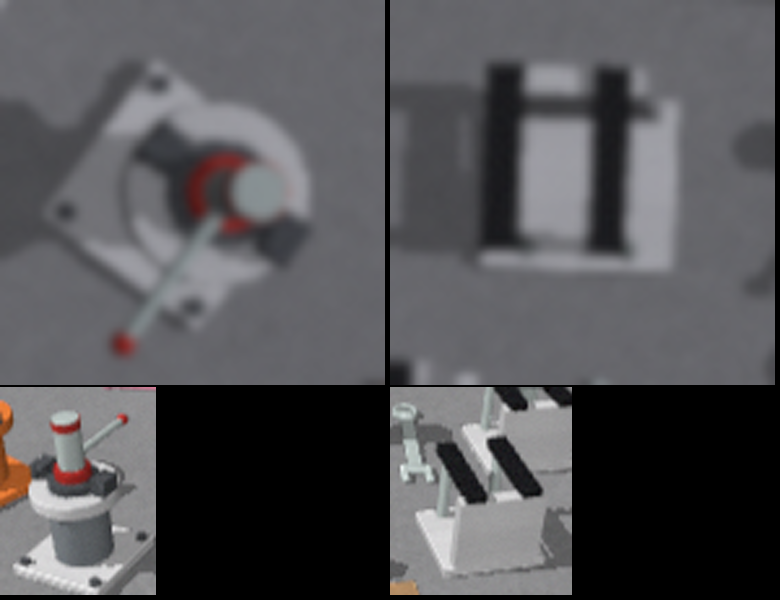

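The crop confirms it: red arbor in the grey-white seat, with its bar toward lower left (ball at ~402,247) and the empty stand's rails vertical in the image. The wall is at the +x (image top) end, so the open front is −x.

```bash
cat >> h.py <<'E'
from scipy.spatial.transform import Rotation as Ro
E
python3 - <<'E'
from h import *
g=lambda x,y,x0,y0,z:ray('top',(x+.5)/5.5-.5+x0,(y+.5)/5.5-.5+y0,z)
h=g(258,190,380,185,.18); b=g(123,344,380,185,.13)
print('head',h,'ball',b,'len',np.linalg.norm((b-h)[:2]),'ang',np.degrees(np.arctan2(*(b-h)[1::-1])))
for c in [(168,145),(283,240)]: print('claw',g(*c,380,185,.119))
P=np.array([g(x-390,y,235,135,.1) for x,y in [(487,63),(523,63),(483,250),(520,250),(593,68),(630,68),(590,253),(628,253)]]); print(P.round(4)); print(P.mean(0))
d=np.load('pics/scene0_d.npy')
# depth cloud from both cams: head top & stand rails
for n in('top','scene'):
    d=np.load(f'pics/{n}0_d.npy'); c=get_calibration(n); v,u=np.nonzero(d); z=d[v,u]
    X=np.stack([(u-c['cx'])/c['fx']*z,(v-c['cy'])/c['fy']*z,z],1)
    W=(X-np.array(c['t']))@np.array(c['R'])
    m=(np.hypot(W[:,0]-h[0],W[:,1]-h[1])<.03)&(W[:,2]>.172); Q=W[m]
    if m.any(): print(n,'head',m.sum(),Q.min(0),Q.max(0),Q.mean(0))
    c0=P.mean(0); m=(abs(W[:,:2]-c0[:2]).max(1)<.08)&(W[:,2]>.094)&(W[:,2]<.11);Q=W[m]
    print(n,'rails',m.sum(),Q.min(0),Q.max(0), cv2.minAreaRect(Q[:,:2].astype(np.float32)))
T=Ro.from_rotvec(read_state()['tcp_rot']).as_matrix(); print(T)
E
```

```text
head [ 0.49413965 -0.2867246   0.18      ] ball [ 0.41596968 -0.23334682  0.13      ] len 0.09465585625451248 ang 145.6730812795362
claw [ 0.51738668 -0.2577865   0.119     ]
claw [ 0.47011906 -0.31689556  0.119     ]
[[0.6969 0.1984 0.1   ]
 [0.6973 0.1793 0.1   ]
 [0.5973 0.1971 0.1   ]
 [0.5978 0.1776 0.1   ]
 [0.6954 0.1422 0.1   ]
 [0.6959 0.1226 0.1   ]
 [0.597  0.1407 0.1   ]
 [0.5974 0.1207 0.1   ]]
[0.64688363 0.15980585 0.1       ]
top head 103 [ 0.4811486  -0.30125737  0.17367085] [ 0.5079478  -0.27276135  0.18507566] [ 0.49419832 -0.28662437  0.17983194]
top rails 505 [0.59800403 0.12097647 0.09404001] [0.69822387 0.20004568 0.10774305] ((0.6475728154182434, 0.16082975268363953), (0.07781320065259933, 0.10029395669698715), 88.84326171875)
scene head 78 [ 0.47862399 -0.30469806  0.17229119] [ 0.50930064 -0.27571743  0.1840633 ] [ 0.49845512 -0.28943411  0.17952094]
scene rails 422 [0.59464612 0.11866877 0.0940052 ] [0.69802824 0.19732104 0.10375014] ((0.6462945938110352, 0.15792778134346008), (0.07855285704135895, 0.10322676599025726), 89.798583984375)
[[-6.37912054e-04 -9.61401609e-01  2.75148212e-01]
 [-1.92441749e-03  2.75148938e-01  9.61399687e-01]
 [-9.99997945e-01  8.37884198e-05 -2.02565889e-03]]
```

Request:
{"op": "carry_out", "data": {
  "offset": [
    [-1, 0, 0],
    [-1, 0, 0],
    [-1, 0, 0],
    [-1, 0, 0],
    [-1, 0, 0]
  ],
  "delta_rot": [
    [7, 0, 0],
    [7, 0, 0],
    [7, 0, 0],
    [7, 0, 0],
    [7, 0, 0]
  ],
  "fingers": 1,
  "newtons": 60
}}

```text
time: 0.52
tool_pos: [0.1856, 0.6486, 0.2809]
tcp_rot: [-0.529, 1.506, 0.528]
wrist_force: [0.5, -0.9, 1.6]
width: 1.0
```

Request:
{"op": "carry_out", "data": {
  "offset": [
    [0, 0, 0],
    [0, 0, 0],
    [0, 0, 0],
    [0, 0, 0],
    [0, 0, 0]
  ],
  "delta_rot": [
    [7, 0, 0],
    [7, 0, 0],
    [7, 0, 0],
    [7, 0, 0],
    [4, 0, 0]
  ]
}}

```text
time: 0.93
tool_pos: [0.1857, 0.6486, 0.2805]
tcp_rot: [-0.093, 1.569, 0.091]
wrist_force: [0.1, 0.6, -0.1]
width: 1.004
```

Request:
{"op": "carry_out", "data": {
  "offset": [
    [0, -3.2, 2.5],
    [0, -3.2, 2.5],
    [0, -3.2, 2.5],
    [0, -3.2, 2.5],
    [0, -3.2, 2.5]
  ],
  "delta_rot": [
    [0, 0, 0],
    [0, 0, 0],
    [0, 0, 0],
    [0, 0, 0],
    [0, 0, 0]
  ]
}}

```text
time: 1.35
tool_pos: [0.3301, 0.5038, 0.2806]
tcp_rot: [-0.098, 1.569, 0.096]
wrist_force: [1.0, 0.3, -0.1]
width: 1.001
```

Request:
{"op": "carry_out", "data": {
  "offset": [
    [0, -3.2, 2.5],
    [0, -3.2, 2.5],
    [0, -3.2, 2.5],
    [0, -3.2, 2.5],
    [0, -3.2, 2.5]
  ],
  "delta_rot": [
    [0, 0, 0],
    [0, 0, 0],
    [0, 0, 0],
    [0, 0, 0],
    [0, 0, 0]
  ]
}}

```text
time: 1.77
tool_pos: [0.4738, 0.3601, 0.2808]
tcp_rot: [-0.097, 1.569, 0.096]
wrist_force: [0.1, 0.5, -0.7]
width: 0.995
```

Request:
{"op": "carry_out", "data": {
  "offset": [
    [0, -4.1, 0.39],
    [0, -4.1, 0.39],
    [0, -4.1, 0.39],
    [0, -4.1, 0.39],
    [0, -4.1, 0.39]
  ],
  "delta_rot": [
    [0, 0, 0],
    [0, 0, 0],
    [0, 0, 0],
    [0, 0, 0],
    [0, 0, 0]
  ]
}}

```text
time: 2.18
tool_pos: [0.5172, 0.1588, 0.2808]
tcp_rot: [-0.097, 1.569, 0.096]
wrist_force: [1.4, 0.4, 0.2]
width: 0.996
```

Request:
{"op": "carry_out", "data": {
  "offset": [
    [0, -4.1, 0.39],
    [0, -4.1, 0.39],
    [0, -4.1, 0.39],
    [0, -4.1, 0.39],
    [0, -4.1, 0.39]
  ],
  "delta_rot": [
    [0, 0, 0],
    [0, 0, 0],
    [0, 0, 0],
    [0, 0, 0],
    [0, 0, 0]
  ]
}}

```text
time: 2.6
tool_pos: [0.5616, -0.0423, 0.2809]
tcp_rot: [-0.096, 1.569, 0.096]
wrist_force: [-0.2, 1.8, -0.5]
width: 1.0
```

Request:
{"op": "carry_out", "data": {
  "offset": [
    [0, -4.1, 0.39],
    [0, -4.1, 0.39],
    [0, -4.1, 0.39],
    [0, -4.1, 0.39],
    [0, 0, 0]
  ],
  "delta_rot": [
    [0, 0, 0],
    [0, 0, 0],
    [0, 0, 0],
    [0, 0, 0],
    [0, 0, 0]
  ]
}}

```text
time: 3.02
tool_pos: [0.5977, -0.2082, 0.2801]
tcp_rot: [-0.095, 1.57, 0.089]
wrist_force: [-0.0, -0.0, 0.2]
width: 1.001
```

Run:
```python
from h import *
snap('scene','s1'); snap('top','t1'); s=read_state(); print(s['tool_pos'],s['q'],s['joint_vel'].round(3)); print(Ro.from_rotvec(s['tcp_rot']).as_matrix().round(4))
```

```text
[ 0.59698456 -0.20270593  0.28012771] [-3.66999506e-01  1.55938028e-01  1.64361796e+00  2.96519880e-04
  1.34400600e+00 -4.86382443e-01] [ 0.044 -0.023  0.023  0.011  0.007  0.004]
[[-0.0017 -0.119   0.9929]
 [ 0.001   0.9929  0.119 ]
 [-1.      0.0012 -0.0016]]
```

Request:
{"op": "carry_out", "data": {
  "offset": [
    [0, -1.78, -2.8],
    [0, -1.78, -2.8],
    [0, -1.78, -2.8],
    [0, -1.78, -2.8],
    [0, 0, 0]
  ],
  "delta_rot": [
    [0, 0, 0],
    [0, 0, 0],
    [0, 0, 0],
    [0, 0, 0],
    [0, 0, 0]
  ]
}}

```text
time: 3.53
tool_pos: [0.4912, -0.2867, 0.2811]
tcp_rot: [-0.096, 1.572, 0.094]
wrist_force: [-0.1, 0.8, -0.5]
width: 1.002
```

Request:
{"op": "carry_out", "data": {
  "offset": [
    [2, 0, 0],
    [2, 0, 0],
    [2, 0, 0],
    [1.5, 0, 0],
    [0, 0, 0]
  ],
  "delta_rot": [
    [0, 0, 0],
    [0, 0, 0],
    [0, 0, 0],
    [0, 0, 0],
    [0, 0, 0]
  ]
}}

```text
time: 3.95
tool_pos: [0.493, -0.2822, 0.202]
tcp_rot: [-0.094, 1.574, 0.101]
wrist_force: [-0.6, 0.6, -0.8]
width: 0.998
```

Run:
```python
from h import *
snap('scene','s2'); snap('top','t2'); s=read_state(); print(s['tool_pos'],s['wrist_force'].round(1))
crop('s2',160,90,320,210,5,'c2')
```

```text
[ 0.49495381 -0.28381986  0.20580419] [0.3 0.7 0.8]
```

View pics/c2.png

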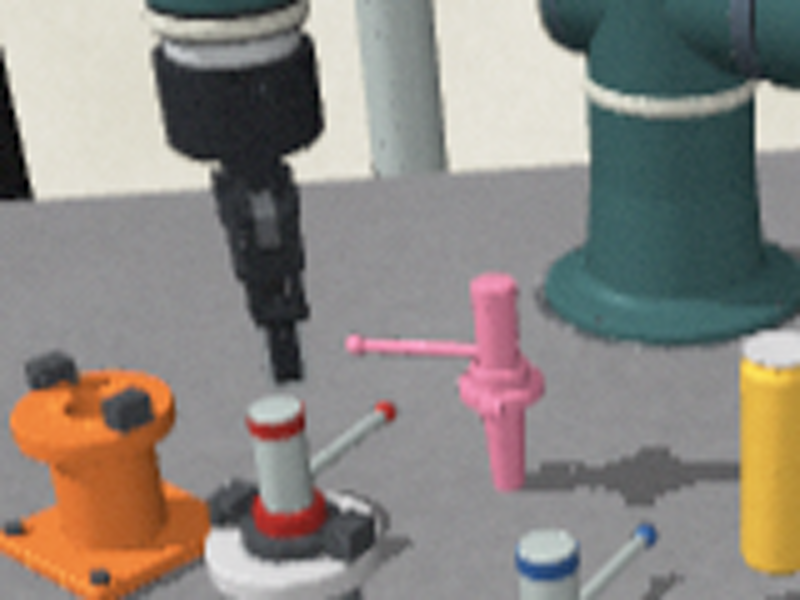

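The view shows the gripper centred above the red head (crop 276,410), about 3 mm too far in +y. I'll correct that and descend.

Request:
{"op": "carry_out", "data": {
  "offset": [
    [1.5, -0.3, 0],
    [1.5, 0, 0],
    [1.5, 0, 0],
    [1.3, 0, 0],
    [0.7, 0, 0]
  ],
  "delta_rot": [
    [0, 0, 0],
    [0, 0, 0],
    [0, 0, 0],
    [0, 0, 0],
    [0, 0, 0]
  ]
}}

```text
time: 4.47
tool_pos: [0.4956, -0.2879, 0.1409]
tcp_rot: [-0.097, 1.569, 0.097]
wrist_force: [-0.1, 0.4, -0.1]
width: 1.004
```

Request:
{"op": "carry_out", "data": {
  "offset": [
    [0, 0, 0],
    [0, 0, 0],
    [0, 0, 0],
    [0, 0, 0],
    [0, 0, 0]
  ],
  "delta_rot": [
    [0, 0, 0],
    [0, 0, 0],
    [0, 0, 0],
    [0, 0, 0],
    [0, 0, 0]
  ]
}}

```text
time: 4.88
tool_pos: [0.496, -0.2889, 0.1424]
tcp_rot: [-0.097, 1.567, 0.095]
wrist_force: [0.7, -0.1, 0.0]
width: 1.002
```

Run:
```python
from h import *
snap('top','t3');snap('scene','s3'); s=read_state(); print(s['tool_pos'],s['wrist_force'].round(1))
a=cv2.imread('pics/t3.png')[190:250,385:465]; b=cv2.imread('pics/s3.png')[120:210,180:260]
cv2.imwrite('pics/c3.png',np.hstack([cv2.resize(a,(400,300),interpolation=2),cv2.resize(b,(267,300),interpolation=2)]))
```

```text
[ 0.49567844 -0.28869554  0.1419713 ] [-0.3  0.1  0.3]
```

View pics/c3.png

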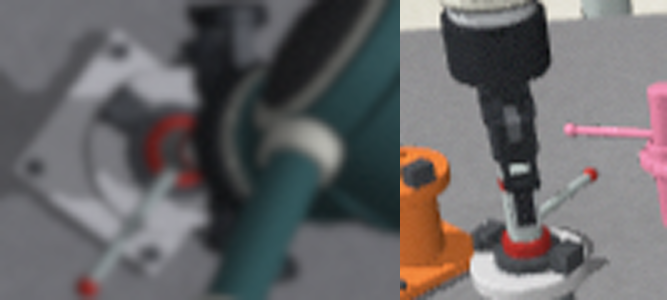

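The fingers straddle the head along x, clear of the bar. I'll trim slightly and close.

Request:
{"op": "carry_out", "data": {
  "offset": [
    [0, 0.15, -0.1],
    [0, 0, 0],
    [0, 0, 0],
    [0, 0, 0],
    [0, 0, 0]
  ],
  "delta_rot": [
    [0, 0, 0],
    [0, 0, 0],
    [0, 0, 0],
    [0, 0, 0],
    [0, 0, 0]
  ],
  "fingers": -1,
  "newtons": 70
}}

```text
time: 5.4
tool_pos: [0.4937, -0.2871, 0.1414]
tcp_rot: [-0.096, 1.57, 0.096]
wrist_force: [-4.5, 0.4, 2.7]
width: 0.311
```

Request:
{"op": "carry_out", "data": {
  "offset": [
    [0, 0, 0],
    [0, 0, 0],
    [0, 0, 0],
    [0, 0, 0],
    [0, 0, 0]
  ],
  "delta_rot": [
    [0, 0, 0],
    [0, 0, 0],
    [0, 0, 0],
    [0, 0, 0],
    [0, 0, 0]
  ]
}}

```text
time: 5.82
tool_pos: [0.4937, -0.2871, 0.1415]
tcp_rot: [-0.096, 1.569, 0.096]
wrist_force: [-4.9, 0.1, 4.6]
width: 0.312
```

Request:
{"op": "carry_out", "data": {
  "offset": [
    [0, 0, 0],
    [0, 0, 0],
    [0, 0, 0],
    [0, 0, 0],
    [0, 0, 0]
  ],
  "delta_rot": [
    [-4, 0, 0],
    [-4, 0, 0],
    [-4, 0, 0],
    [-4, 0, 0],
    [-4, 0, 0]
  ]
}}

```text
time: 6.23
tool_pos: [0.493, -0.288, 0.1415]
tcp_rot: [-0.373, 1.541, 0.372]
wrist_force: [-6.3, -2.5, 5.5]
width: 0.314
```

Request:
{"op": "carry_out", "data": {
  "offset": [
    [0, 0, 0],
    [0, 0, 0],
    [0, 0, 0],
    [0, 0, 0],
    [0, 0, 0]
  ],
  "delta_rot": [
    [-5, 0, 0],
    [-5, 0, 0],
    [-5, 0, 0],
    [-5, 0, 0],
    [-5, 0, 0]
  ]
}}

```text
time: 6.65
tool_pos: [0.4927, -0.2881, 0.1416]
tcp_rot: [-0.712, 1.454, 0.712]
wrist_force: [-8.1, -3.3, 6.4]
width: 0.311
```

Request:
{"op": "carry_out", "data": {
  "offset": [
    [0, 0, 0],
    [0, 0, 0],
    [0, 0, 0],
    [0, 0, 0],
    [0, 0, 0]
  ],
  "delta_rot": [
    [-3, 0, 0],
    [0, 0, 0],
    [0, 0, 0],
    [0, 0, 0],
    [0, 0, 0]
  ]
}}

```text
time: 7.07
tool_pos: [0.4927, -0.288, 0.1416]
tcp_rot: [-0.75, 1.441, 0.75]
wrist_force: [-8.3, -2.9, 6.6]
width: 0.311
```

Run:
```python
from h import *
snap('top','t4');snap('scene','s4'); s=read_state(); print(s['tool_pos'],s['wrist_force'].round(1),s['torque'].round(2),s['q'].round(2),s['width']);print(Ro.from_rotvec(s['tcp_rot']).as_matrix().round(4))
a=cv2.imread('pics/t4.png')[190:250,385:465]; b=cv2.imread('pics/s4.png')[120:210,180:260]
cv2.imwrite('pics/c4.png',np.hstack([cv2.resize(a,(400,300),interpolation=2),cv2.resize(b,(267,300),interpolation=2)]))
```

```text
[ 0.49269186 -0.28792145  0.14158612] [-8.3 -1.3  7. ] [-0.42  1.53 -0.04] [-0.57  0.14  1.92 -0.    1.08 -1.53] 0.31343699801465813
[[-0.003  -0.8197  0.5728]
 [-0.0013  0.5728  0.8197]
 [-1.      0.0017 -0.0028]]
```

View pics/c4.png

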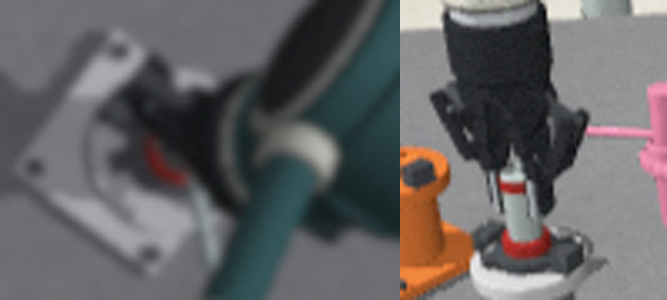

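The bar followed the twist (now pointing down in the top view, ~193°) and the lugs are clear of the claws. Now the pull straight up.

Request:
{"op": "carry_out", "data": {
  "offset": [
    [-0.3, 0, 0],
    [-0.4, 0, 0],
    [-0.5, 0, 0],
    [-0.5, 0, 0],
    [-0.5, 0, 0]
  ],
  "delta_rot": [
    [0, 0, 0],
    [0, 0, 0],
    [0, 0, 0],
    [0, 0, 0],
    [0, 0, 0]
  ]
}}

```text
time: 7.58
tool_pos: [0.4943, -0.2866, 0.1635]
tcp_rot: [-0.748, 1.437, 0.75]
wrist_force: [-0.6, 0.5, -3.0]
width: 0.312
```

Request:
{"op": "carry_out", "data": {
  "offset": [
    [-1.5, 0, 0],
    [-1.5, 0, 0],
    [-1.5, 0, 0],
    [-1.5, 0, 0],
    [-1.5, 0, 0]
  ],
  "delta_rot": [
    [0, 0, 0],
    [0, 0, 0],
    [0, 0, 0],
    [0, 0, 0],
    [0, 0, 0]
  ]
}}

```text
time: 8.0
tool_pos: [0.495, -0.287, 0.2399]
tcp_rot: [-0.75, 1.436, 0.748]
wrist_force: [-0.8, 0.0, -3.5]
width: 0.312
```

Request:
{"op": "carry_out", "data": {
  "offset": [
    [-2.5, 0, 0],
    [-2.5, 0, 0],
    [-2.5, 0, 0],
    [-2.5, 0, 0],
    [-2, 0, 0]
  ],
  "delta_rot": [
    [0, 0, 0],
    [0, 0, 0],
    [0, 0, 0],
    [0, 0, 0],
    [0, 0, 0]
  ]
}}

```text
time: 8.42
tool_pos: [0.4951, -0.287, 0.3616]
tcp_rot: [-0.752, 1.435, 0.746]
wrist_force: [0.7, -0.2, -4.5]
width: 0.307
```

Run:
```python
from h import *
snap('top','t5');snap('scene','s5'); s=read_state(); print(s['tool_pos'],s['wrist_force'].round(1),s['width']);print(Ro.from_rotvec(s['tcp_rot']).as_matrix().round(4))
a=cv2.imread('pics/t5.png')[180:270,365:485]; b=cv2.imread('pics/s5.png')[60:210,170:300]
cv2.imwrite('pics/c5.png',np.hstack([cv2.resize(a,(400,300),interpolation=2),cv2.resize(b,(260,300),interpolation=2)]))
```

```text
[ 0.49656008 -0.28806508  0.36431943] [ 0.5  0.2 -3.3] 0.31068494136654096
[[ 0.0094 -0.8196  0.5729]
 [-0.0053  0.5729  0.8196]
 [-0.9999 -0.0107  0.001 ]]
```

View pics/c5.png

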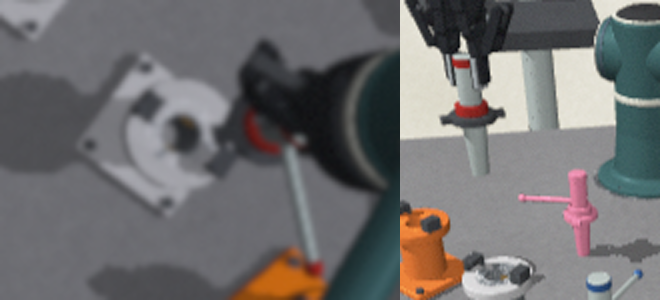

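It is out cleanly, and the seat is empty at crop (180,130). Now the transfer to above the stand.

Request:
{"op": "carry_out", "data": {
  "offset": [
    [0, 0.6, 2],
    [0, 1.1, 3.8],
    [0, 1.1, 3.8],
    [0, 1.1, 3.8],
    [0, 1.1, 3.8]
  ],
  "delta_rot": [
    [0, 0, 0],
    [0, 0, 0],
    [0, 0, 0],
    [0, 0, 0],
    [0, 0, 0]
  ]
}}

```text
time: 8.93
tool_pos: [0.5517, -0.1156, 0.3566]
tcp_rot: [-0.747, 1.439, 0.75]
wrist_force: [1.7, 0.4, -3.3]
width: 0.305
```

Request:
{"op": "carry_out", "data": {
  "offset": [
    [0, 1.1, 3.8],
    [0, 1.1, 3.8],
    [0, 1.1, 3.8],
    [0, 1.1, 3.8],
    [0, 1.1, 3.8]
  ],
  "delta_rot": [
    [0, 0, 0],
    [0, 0, 0],
    [0, 0, 0],
    [0, 0, 0],
    [0, 0, 0]
  ]
}}

```text
time: 9.35
tool_pos: [0.6155, 0.072, 0.3565]
tcp_rot: [-0.749, 1.439, 0.75]
wrist_force: [0.2, -0.4, -3.2]
width: 0.308
```

Request:
{"op": "carry_out", "data": {
  "offset": [
    [0, 1.1, 3.8],
    [0, 1.0, 3],
    [0, 0.6, 2],
    [0, 0.3, 0.5],
    [0, 0, 0]
  ],
  "delta_rot": [
    [0, 0, 0],
    [0, 0, 0],
    [0, 0, 0],
    [0, 0, 0],
    [0, 0, 0]
  ]
}}

```text
time: 9.77
tool_pos: [0.6439, 0.1653, 0.3559]
tcp_rot: [-0.75, 1.44, 0.753]
wrist_force: [-0.2, 0.2, -3.6]
width: 0.309
```

Request:
{"op": "carry_out", "data": {
  "offset": [
    [0, 0, 0],
    [0, 0, 0],
    [0, 0, 0],
    [0, 0, 0],
    [0, 0, 0]
  ],
  "delta_rot": [
    [4, 0, 0],
    [5, 0, 0],
    [5, 0, 0],
    [0, 0, 0],
    [0, 0, 0]
  ]
}}

```text
time: 10.18
tool_pos: [0.644, 0.1618, 0.3577]
tcp_rot: [-0.561, 1.498, 0.561]
wrist_force: [-0.7, 0.3, -3.3]
width: 0.311
```

Request:
{"op": "carry_out", "data": {
  "offset": [
    [2, 0, 0],
    [2, 0, 0],
    [2, 0, 0],
    [0, 0, 0],
    [0, 0, 0]
  ],
  "delta_rot": [
    [0, 0, 0],
    [0, 0, 0],
    [0, 0, 0],
    [0, 0, 0],
    [0, 0, 0]
  ]
}}

```text
time: 10.6
tool_pos: [0.6432, 0.1623, 0.2964]
tcp_rot: [-0.561, 1.501, 0.561]
wrist_force: [-0.6, -0.2, -3.4]
width: 0.314
```

Run:
```python
from h import *
snap('top','t6');snap('scene','s6'); s=read_state(); print(s['tool_pos'],s['wrist_force'].round(1),s['width'],s['joint_vel'].round(3));print(Ro.from_rotvec(s['tcp_rot']).as_matrix().round(4))
a=cv2.imread('pics/t6.png')[120:240,200:320]; b=cv2.imread('pics/s6.png')[90:250,330:450]
cv2.imwrite('pics/c6.png',np.hstack([cv2.resize(a,(400,400),interpolation=2),cv2.resize(b,(300,400),interpolation=2)]))
```

```text
[0.64496244 0.16288296 0.29974921] [-0.   0.9 -3. ] 0.3111466078079343 [ 0.005 -0.011 -0.02  -0.    -0.004  0.006]
[[ 1.900e-03 -6.567e-01  7.541e-01]
 [ 3.000e-04  7.541e-01  6.567e-01]
 [-1.000e+00 -1.000e-03  1.600e-03]]
```

View pics/c6.png

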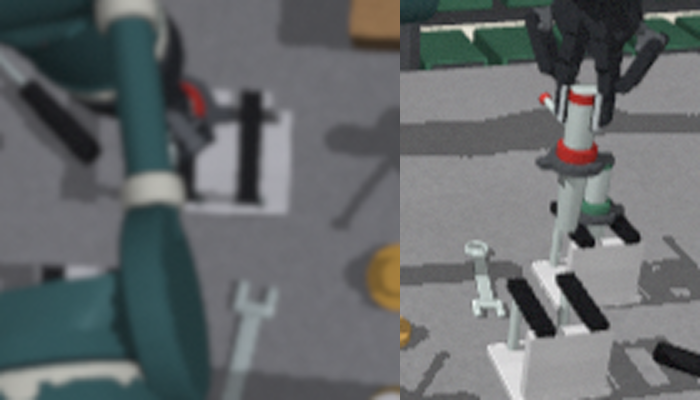

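Run:
```python
from h import *
c=get_calibration('scene'); R=np.array(c['R'])
def pr(X):
    p=R@np.array(X)+np.array(c['t']); return np.array([c['fx']*p[0]/p[2]+c['cx'],c['fy']*p[1]/p[2]+c['cy']])
x0,y0,s=350,100,6
im=cv2.resize(cv2.imread('pics/s6.png')[y0:y0+100,x0:x0+100],None,fx=s,fy=s,interpolation=2)
dz=.2985-.1415; ax=np.array([.644,.1625])
def mk(X,col):
    p=tuple(((pr(X)-[x0,y0]+.5)*s).astype(int)); cv2.circle(im,p,3,col,-1); return p
for z in (.18,.16,.11,.10): mk([*ax,z+dz],(255,0,255))
for a in np.radians(np.arange(0,360,20)):
    mk([*(ax+.028*np.array([np.cos(a),np.sin(a)])),.11+dz],(0,255,255))
    mk([*(ax+.0105*np.array([np.cos(a),np.sin(a)])),.03+dz],(255,255,0))
for th in (170,180,190): mk([*(ax+.095*np.array([np.cos(np.radians(th)),np.sin(np.radians(th))])),.13+dz],(0,255,0))
for x in(.597,.647,.697):
    for y in (.1785,.1415): mk([x,y,.1],(0,165,255))
cv2.imwrite('pics/c7.png',im)
```

```text
(no output)
```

View pics/c7.png

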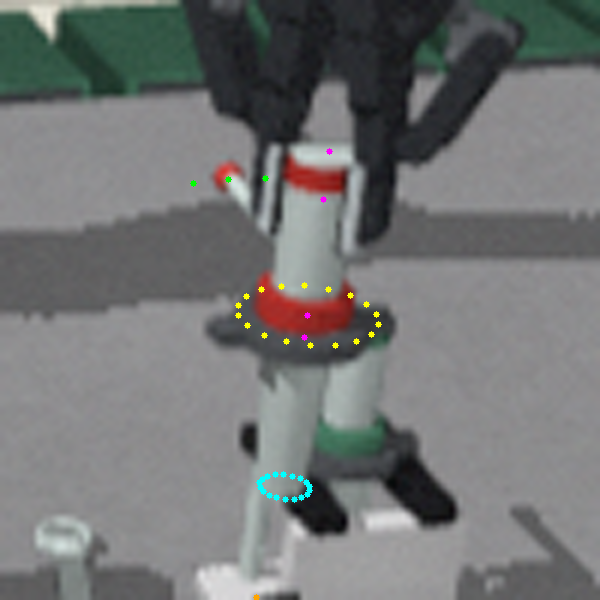

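The overlay agrees: the predicted ball at 180° lands on the red ball (228,178), and the collar ring and shank tip also fit to about 1–2 mm. I'll trim by about 2.5 mm and lower.

Request:
{"op": "carry_out", "data": {
  "offset": [
    [1, -0.25, -0.1],
    [2, 0, 0],
    [2, 0, 0],
    [1.5, 0, 0],
    [0.5, 0, 0]
  ],
  "delta_rot": [
    [0, 0, 0],
    [0, 0, 0],
    [0, 0, 0],
    [0, 0, 0],
    [0, 0, 0]
  ]
}}

```text
time: 11.12
tool_pos: [0.6441, 0.1601, 0.2257]
tcp_rot: [-0.56, 1.501, 0.561]
wrist_force: [-0.4, -0.4, -4.4]
width: 0.309
```

Request:
{"op": "carry_out", "data": {
  "offset": [
    [0, 0, 0],
    [0.5, 0, 0],
    [0.5, 0, 0],
    [0.5, 0, 0],
    [0.5, 0, 0]
  ],
  "delta_rot": [
    [0, 0, 0],
    [0, 0, 0],
    [0, 0, 0],
    [0, 0, 0],
    [0, 0, 0]
  ]
}}

```text
time: 11.53
tool_pos: [0.6458, 0.1607, 0.2089]
tcp_rot: [-0.56, 1.495, 0.56]
wrist_force: [-0.2, 0.3, -4.6]
width: 0.312
```

Run:
```python
from h import *
snap('top','t8');snap('scene','s8'); s=read_state(); print(s['tool_pos'],s['wrist_force'].round(1),s['torque'].round(2),s['width'])
crop('s8',350,130,450,260,4.5,'c8')
```

```text
[0.6446376  0.16048663 0.20722922] [-1.1  0.5 -3.3] [-0.01 -0.01  0.  ] 0.30982523073734836
```

View pics/c8.png

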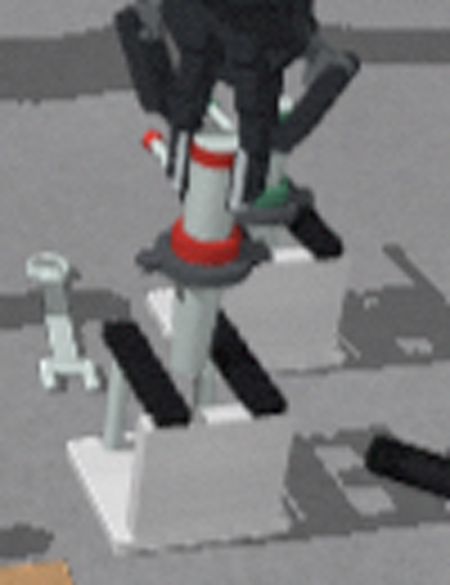

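The shank tip is between the rails, near mid-gap. Continue lowering.

Request:
{"op": "carry_out", "data": {
  "offset": [
    [1, 0, 0],
    [1, 0, 0],
    [1, 0, 0],
    [1, 0, 0],
    [0.5, 0, 0]
  ],
  "delta_rot": [
    [0, 0, 0],
    [0, 0, 0],
    [0, 0, 0],
    [0, 0, 0],
    [0, 0, 0]
  ]
}}

```text
time: 12.05
tool_pos: [0.6438, 0.1603, 0.1604]
tcp_rot: [-0.56, 1.501, 0.561]
wrist_force: [-0.4, 0.2, -4.0]
width: 0.312
```

Request:
{"op": "carry_out", "data": {
  "offset": [
    [0.4, 0, 0],
    [0.4, 0, 0],
    [0.3, 0, 0],
    [0.2, 0, 0],
    [0, 0, 0]
  ],
  "delta_rot": [
    [0, 0, 0],
    [0, 0, 0],
    [0, 0, 0],
    [0, 0, 0],
    [0, 0, 0]
  ]
}}

```text
time: 12.47
tool_pos: [0.6452, 0.1606, 0.15]
tcp_rot: [-0.56, 1.497, 0.56]
wrist_force: [-0.6, 0.9, -3.7]
width: 0.311
```

Request:
{"op": "carry_out", "data": {
  "offset": [
    [0.1, 0, 0],
    [0.1, 0, 0],
    [0.1, 0, 0],
    [0.1, 0, 0],
    [0, 0, 0]
  ],
  "delta_rot": [
    [0, 0, 0],
    [0, 0, 0],
    [0, 0, 0],
    [0, 0, 0],
    [0, 0, 0]
  ]
}}

```text
time: 12.88
tool_pos: [0.6452, 0.1606, 0.1462]
tcp_rot: [-0.56, 1.497, 0.56]
wrist_force: [0.7, 0.9, -3.8]
width: 0.31
```

Request:
{"op": "carry_out", "data": {
  "offset": [
    [0.1, 0, 0],
    [0.1, 0, 0],
    [0.1, 0, 0],
    [0, 0, 0],
    [0, 0, 0]
  ],
  "delta_rot": [
    [0, 0, 0],
    [0, 0, 0],
    [0, 0, 0],
    [0, 0, 0],
    [0, 0, 0]
  ]
}}

```text
time: 13.3
tool_pos: [0.6451, 0.1606, 0.1431]
tcp_rot: [-0.56, 1.498, 0.56]
wrist_force: [0.7, -0.0, -4.0]
width: 0.308
```

Request:
{"op": "carry_out", "data": {
  "offset": [
    [0.1, 0, 0],
    [0.1, 0, 0],
    [0.05, 0, 0],
    [0, 0, 0],
    [0, 0, 0]
  ],
  "delta_rot": [
    [0, 0, 0],
    [0, 0, 0],
    [0, 0, 0],
    [0, 0, 0],
    [0, 0, 0]
  ]
}}

```text
time: 13.72
tool_pos: [0.6455, 0.1606, 0.1415]
tcp_rot: [-0.56, 1.497, 0.56]
wrist_force: [-2.4, -0.2, 1.4]
width: 0.312
```

Contact: the force went from −4 to +1.4 N, and the height matches the rails. Release and rise.

Request:
{"op": "carry_out", "data": {
  "offset": [
    [0, 0, 0],
    [0, 0, 0],
    [0, 0, 0],
    [0, 0, 0],
    [0, 0, 0]
  ],
  "delta_rot": [
    [0, 0, 0],
    [0, 0, 0],
    [0, 0, 0],
    [0, 0, 0],
    [0, 0, 0]
  ],
  "fingers": 1
}}

```text
time: 14.13
tool_pos: [0.6454, 0.1607, 0.1409]
tcp_rot: [-0.56, 1.497, 0.56]
wrist_force: [0.1, 0.4, -0.5]
width: 0.988
```

Request:
{"op": "carry_out", "data": {
  "offset": [
    [0, 0, 0],
    [0, 0, 0],
    [0, 0, 0],
    [-0.5, 0, 0],
    [-0.5, 0, 0]
  ],
  "delta_rot": [
    [0, 0, 0],
    [0, 0, 0],
    [0, 0, 0],
    [0, 0, 0],
    [0, 0, 0]
  ]
}}

```text
time: 14.55
tool_pos: [0.6449, 0.1605, 0.1507]
tcp_rot: [-0.56, 1.498, 0.56]
wrist_force: [0.2, -0.5, 0.3]
width: 0.997
```

Request:
{"op": "carry_out", "data": {
  "offset": [
    [-1.5, 0, 0],
    [-2, 0, 0],
    [-3, 0, 0],
    [-3, 0, 0],
    [-3, 0, 0]
  ],
  "delta_rot": [
    [0, 0, 0],
    [0, 0, 0],
    [0, 0, 0],
    [0, 0, 0],
    [0, 0, 0]
  ]
}}

```text
time: 14.97
tool_pos: [0.6451, 0.1606, 0.2776]
tcp_rot: [-0.56, 1.497, 0.56]
wrist_force: [0.8, 0.8, -0.0]
width: 0.997
```

Run:
```python
from h import *
snap('scene','s9');s=read_state(); print(s['tool_pos'],s['wrist_force'].round(1),s['width'])
cv2.imwrite('pics/c9.png',cv2.resize(cv2.imread('pics/s9.png')[100:300,150:480],(792,480),interpolation=2))
```

```text
[0.64840387 0.16129645 0.28619001] [2.1 0.5 4.6] 1.005215202397822
```

View pics/c9.png

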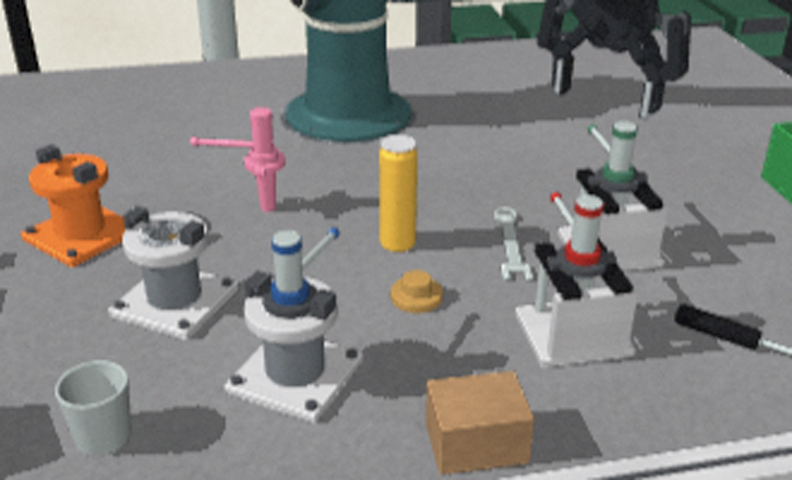

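The red arbor hangs upright by its collar at (585,255), with its bar parallel to the green one's over the open front. The gripper is clear and nothing else looks moved. A short settle, then I hand in.

Request:
{"op": "carry_out", "data": {
  "offset": [
    [0, 0, 0],
    [0, 0, 0],
    [0, 0, 0],
    [0, 0, 0],
    [0, 0, 0]
  ],
  "delta_rot": [
    [0, 0, 0],
    [0, 0, 0],
    [0, 0, 0],
    [0, 0, 0],
    [0, 0, 0]
  ]
}}

```text
time: 15.43
tool_pos: [0.6443, 0.1604, 0.2738]
tcp_rot: [-0.56, 1.5, 0.561]
wrist_force: [0.7, 0.3, -0.0]
width: 0.998
```

Run:
```python
from h import *
s=read_state(); print(s['time'],s['wrist_force'].round(1)); print(finish_job())
```

```text
15.4333 [ 0.7  0.3 -0. ]
the job is handed in; nothing more can be done
None
```

The red arbor now hangs upright by its collar in the empty stand, with its bar pointing out over the open front, and the job is handed in. I gripped it by the head, twisted it about 48° anticlockwise and pulled it straight up. I then carried it over, lowered it until the force showed the collar on the rails, and let go.

- **Last picture:** it shows the arbor seated with the gripper clear above it. Blue, green, the look-alikes and the bystanders in view looked unmoved, judged by eye.
- **Readings:** the job took 15.4 s of the 58 s, and the highest wrist force I read between moves was about 11 N. At hand-in the wrist force was near zero.
- **Disagreement:** early on, one wrist turn fell about 7° short of the command. I allowed for it from the measured pose, and an overlay before lowering put the bar at 180°. No check failed.

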